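Press a bushing home with a pump-action clamp

TASK

Pump the orange trigger of the blue bench clamp until its jaw has pressed the brass bushing home in the aluminium bearing block. Then press the red release lever and keep it down until the jaw has slid all the way back, and let go; do not push the jaw or the bushing by hand.

Things in the scene. Friction and masses are not known exactly. Their poses are not given: they have to be found in the camera images.
- trigger_pad (a point): Middle of the black rubber pad (50 x 26 mm) on top of the clamp's orange trigger, a paddle 112 x 34 mm; on the pad's surface, about 115 mm above the bench at rest; moves with it. Hinged 80 mm away, on the side towards release_pad. Pressed straight down here it sinks 24 mm to its stop (3 N rising to 15 N while the jaw pushes, with short jolts up to 25 N) and springs up when let go.
- release_pad (a point): Middle of the raised thumb pad (22 x 30 mm) on the short red release lever on top of the blue clamp head; on its surface, about 107 mm above the bench at rest. Pressed straight down it sinks 11 mm to its stop (about 6 N), frees the ratchet from 9 mm on and springs up when let go. The jaw advances in the direction from trigger_pad to here (136 mm apart).
- trigger (a joint): Trigger angle: 0 up at rest, 0.30 rad fully pressed. A stroke beyond 0.25 rad and back up to under 0.05 rad moves the jaw on by one 10 mm notch, where the ratchet holds it. Four full strokes bring it to the end of its rack; further strokes run free and do no harm.
- jaw (a joint): Advance of the clamp's jaw, a 34 mm steel disc with a square rubber face on a bar 52 mm above the bench: 0 fully back, about 0.041 m after four strokes. While the release lever is held down a spring slides it back to 0 within 1.5 s. (A tall steel rack stands to the right of the bench, from 0.6 m ahead of the robot: draw the arm in before swinging past it.)
- bushing (a joint): Depth of the brass bushing (flange 40 mm across) in the aluminium bearing block (50 x 88 x 84 mm) on the clamp, in front of the jaw: 0 to 0.008 m at the start, 0.038 m with the flange touching the block. Four full strokes bring it to 0.035 m or more; over 0.032 m is home. It stays where it is left.

How it is judged:
By the outcome, as a careful person would: the job done as asked, in the order asked, and still so for the second after the job is handed in, with the robot touching nothing.
It also fails if it takes over 51 s, if anything falls off the work surface, if the arm or the gripper's body presses on something with over 40 N, if the wrist force passes 120 N, or if a joint passes its speed limit or range.

ROBOT

A 7-joint arm with a two-finger parallel gripper is mounted at the origin on a cart in front of the work surface, level with it; the furniture and walls round the work are solid. World frame = base frame: x ahead of the robot, y to its left, z up, the work surface at z = 0. Lengths are in m, angles in rad, forces in N, time in s.
With the tool pointing down it reaches from about 0.425 to 0.825 m from the base axis. Payload 3.6 kg.
Tool frame: the origin (TCP) lies at the very end of the fingers, on their centre line; the grasp point (between the pads) lies 19 mm behind it; z points along the fingers, y is the line along which they close (so a half turn about z gives the same grasp; the last joint's range is limited). The gripper opens to 85 mm and grips with 20 to 120 N. Pads are 22 mm wide; open, the fingers measure 114 mm over their backs; the gripper's body (76 mm by 85 mm) begins 54 mm behind the grasp point. The pads swing forward as they close: fully open they stand 13 mm farther back than shut.
Start: joints at [-1.177, 0.615, -0.013, 1.423, 0.008, 1.103, -0.04], TCP at [0.265, 0.594, 0.231] pointing down, gripper open.
Joint ranges: [-3.12, 3.12], [-0.3, 2.06], [-1.34, 1.32], [0.26, 2.42], [-1.36, 4.5], [0.01, 1.98], [-2.84, 2.84]. Speed limits (rad/s): [2.79, 2.79, 3.14, 3.14, 3.14, 3.14, 3.14].

INTERFACE

Orientations are given as a unit quaternion [x, y, z, w].
In Python, from station import arm, imaging, finish_job gives the robot as it stands. Calls block until the motion is done:
- arm.movep(position, orientation): joint-space move of the TCP to a pose.
- arm.line_to(position, velocity=0.15, ori=None): straight line of the TCP; ori=None keeps the orientation; velocity is the mean speed in m/s.
- arm.move_j(angles): joint-space move.
- arm.move_gripper(opening, effort=None): opening from 0.0 (shut) to 1.0 (fully open); effort is the grip in N (None keeps the last); returns when the fingers have stopped.
- arm.pause(seconds).
- arm.ik(position, orientation): joint angles nearest the present ones, or None.
- imaging.snapshot(name): name is "side" or "top"; returns the picture (420x560x3 uint8, blue, green, red); there is no depth.
- imaging.camera_info(name): a dict with "fx", "fy", "cx", "cy" (pixels), "R" (3x3) and "t" (3): a world point X has camera coordinates R X + t. Camera axes: x right, y down, z forward; pixel columns grow to the right and rows downward; lengths in m; the calibration is good to about 2 mm. A picture is of the moment at which its call begins. camera_info takes no time and is no camera call.
A pose or a line that the arm cannot do raises arm.MotionError and nothing moves.
- finish_job(): hands the job in; it is judged then, once.
Trained networks look in the newest picture that a camera, given by its name, has taken for a name from the list of things; names that differ only in an ending like _2 or _b are one class to them, and where a whole thing is asked for, a point or a joint stands for the part that bears it (a point fixed in the world has none). Each returns a list of dicts, best first, with "confidence" (0 to 1); they miss things now and then, are a little off and sometimes report something else, mostly with a low value. They report only what shows in the picture. A call takes as long as a camera call.
- imaging.trace(camera, thing): "mask" (420x560 bool, what is visible of it) and "box" ([left, top, right, bottom] in pixels, round what is visible of it).
- imaging.mark_of(camera, thing): "point" ([column, row] in pixels: a listed point, or the origin of a listed thing).
Readings, each from a call of its own:
- arm.get_time(): time.
- arm.get_joint_positions(): joint angles.
- arm.get_dq(): joint speeds.
- arm.get_effort(): joint torques, N m.
- arm.get_tool_pos(): TCP position.
- arm.get_eef_rot(): TCP orientation.
- arm.get_ft_force(): force on the tool from outside, world axes, zero at the start.
- arm.get_wrist_torque(): the same for the moment, N m.
- arm.get_opening(): opening from 0.0 (shut) to 1.0 (fully open).
- arm.get_finger_force(): force on a finger pad.
Only numpy, scipy, OpenCV 4.12 (cv2) and the standard library are available. Lean on these libraries where they do the work, as an engineer would, in place of code of your own. Each camera call takes 0.05 s, during which the arm holds its last target. There are 200 camera calls.

## Working session

There is one attempt and no reset: what is moved stays moved. The work goes in short steps, each a Python script; the robot and the scene stay as the last script left them, time stands still between calls to the robot, and variables do not carry over. Pictures are saved under pics/ and viewed, at most 10 in all, crops included, and the job is handed in when it is done.

```bash
mkdir -p pics; cat > h.py <<'E'
import numpy as np, cv2
from station import arm, imaging, finish_job
def ray(cam,p):
    c=imaging.camera_info(cam);R=np.array(c["R"]);t=np.array(c["t"])
    d=R.T@np.array([(p[0]-c["cx"])/c["fx"],(p[1]-c["cy"])/c["fy"],1.0])
    return -R.T@t,d/np.linalg.norm(d)
def at_z(cam,p,z):
    o,d=ray(cam,p); return o+d*(z-o[2])/d[2]
def tri(ps):
    A=0;b=0
    for cam,p in ps:
        o,d=ray(cam,p);M=np.eye(3)-np.outer(d,d);A=A+M;b=b+M@o
    return np.linalg.solve(A,b)
E
python3 - <<'E'
from h import *
pics={}
for c in("side","top"):
    im=imaging.snapshot(c).copy()
    for n,z in(("trigger_pad",.115),("release_pad",.107)):
        for m in imaging.mark_of(c,n)[:2]:
            print(c,n,m["confidence"],m["point"],at_z(c,m["point"],z))
            if m["confidence"]>.3: pics[(c,n)]=m["point"];cv2.circle(im,tuple(int(v) for v in m["point"]),4,(255,0,255),1)
    cv2.imwrite(f"pics/{c}0.png",im)
for n in("trigger_pad","release_pad"):
    ps=[(c,pics[(c,n)]) for c in("side","top") if (c,n) in pics]
    if len(ps)==2: print(n,tri(ps))
print(arm.get_time(),arm.get_eef_rot(),arm.get_tool_pos())
E
```

```text
side trigger_pad 0.73 [250.5, 192.8] [0.50063301 0.38994243 0.115     ]
side release_pad 0.93 [306.0, 224.7] [0.5376428  0.24684897 0.107     ]
top trigger_pad 0.55 [239.2, 223.9] [0.49730029 0.37118731 0.115     ]
top trigger_pad 0.42 [324.6, 202.6] [0.52752959 0.23837153 0.115     ]
top release_pad 0.87 [326.2, 201.4] [0.53020239 0.23551989 0.107     ]
trigger_pad [0.48666294 0.25203887 0.17472104]
release_pad [0.53048436 0.23535238 0.11341527]
0.3 [ 2.08356367e-01  9.78052875e-01 -4.32722428e-04 -1.05905759e-04] [0.26480508 0.59332763 0.23090064]
```

View pics/side0.png

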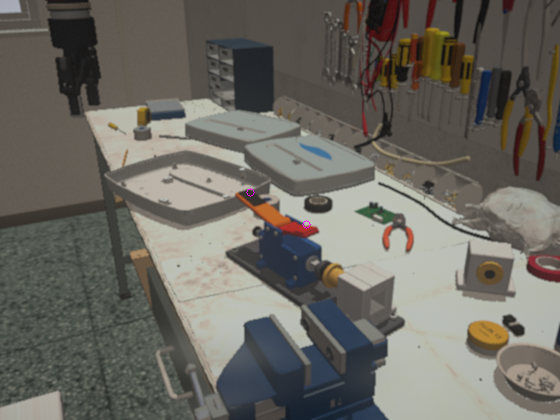

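View pics/top0.png

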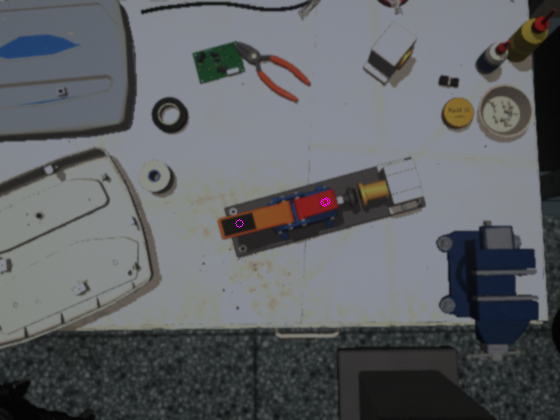

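The marks sit on the dark pad of the orange trigger (top ≈ 239,224) and on the red lever (top ≈ 326,201). The second trigger hit in the top picture is false. The clamp axis runs along -y, slightly +x. I'll refine both points with traces and a zoomed view.

```bash
python3 - <<'E'
from h import *
T={"top":(239.2,223.9),"side":(250.5,192.8)}
print(tri(list(T.items())), tri([("side",(306,224.7)),("top",(326.2,201.4))]))
ims=[]
for c,(x0,y0) in(("side",(220,170)),("top",(200,160))):
    im=imaging.snapshot(c)
    for n in("trigger_pad","release_pad"):
        for m in imaging.mark_of(c,n)[:1]: print(c,n,m["confidence"],m["point"])
    ims.append(cv2.resize(im[y0:y0+100,x0:x0+133],None,fx=6,fy=6,interpolation=cv2.INTER_CUBIC)[:,:])
    # project hypotheses
ims=[cv2.resize(i,(400,300)) if 0 else i[:300+0*1] if 0 else i for i in ims]
def proj(c,X):
    k=imaging.camera_info(c);p=np.array(k["R"])@X+np.array(k["t"]);return p[0]/p[2]*k["fx"]+k["cx"],p[1]/p[2]*k["fy"]+k["cy"]
for c in T:
    for X in((.4975,.3712,.115),(.5302,.2355,.107)): print(c,proj(c,np.array(X)))
cv2.imwrite("pics/side1.png",ims[0]);cv2.imwrite("pics/top1.png",ims[1])
E
```

```text
[0.49515349 0.37077855 0.12320469] [0.53048436 0.23535238 0.11341527]
side trigger_pad 0.93 [249.7, 196.6]
side release_pad 0.72 [306.6, 226.9]
top trigger_pad 0.83 [236.3, 222.5]
top release_pad 0.61 [323.7, 202.0]
top (np.float64(239.19052013184705), np.float64(223.77150439889056))
top (np.float64(326.2128078558071), np.float64(201.40124200632792))
side (np.float64(252.7927132744749), np.float64(196.79593683079034))
side (np.float64(305.069679596839), np.float64(228.4949385960916))
```

View pics/side1.png

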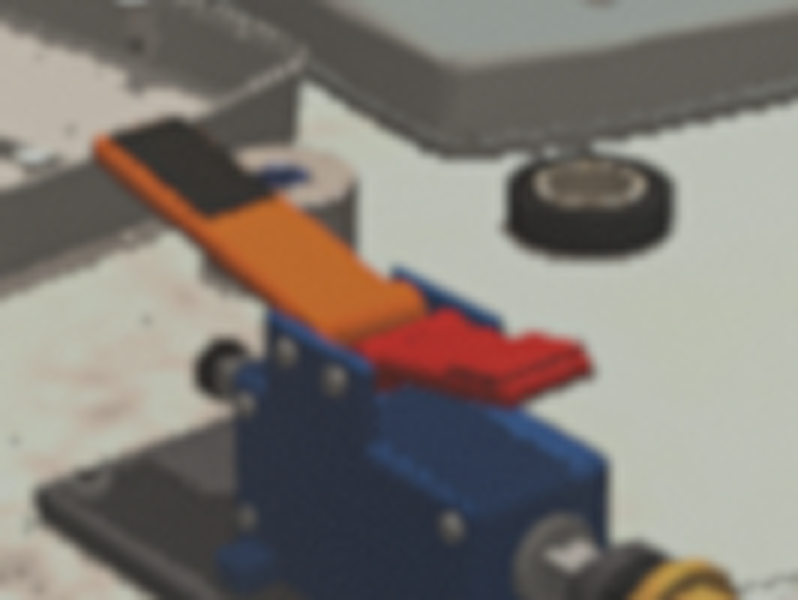

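View pics/top1.png

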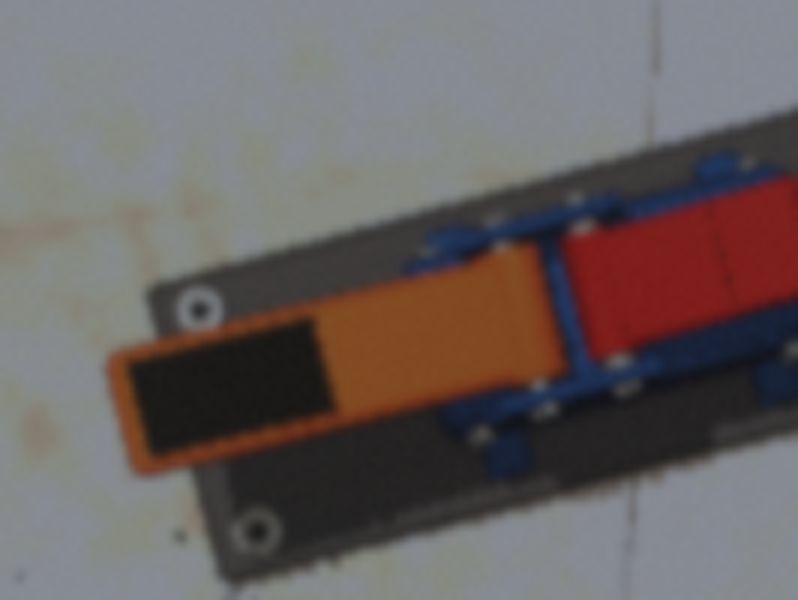

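The picture agrees with the marks. The pad centre is at about (239,224) in the top view and (252.5,197.5) in the side view, so the trigger pad is near (0.497, 0.371, 0.115). The release pad is near (0.530, 0.237, 0.107). I'll shut the gripper and make the first stroke in small steps while reading the force.

```bash
cat >> h.py <<'E'
from scipy.spatial.transform import Rotation as Ro
TR=np.array([.497,.371]); RE=np.array([.5298,.237]); d=(RE-TR)/np.linalg.norm(RE-TR)
Y=np.array([-d[1],d[0],0]);Z=np.array([0,0,-1.]);Q=Ro.from_matrix(np.c_[np.cross(Y,Z),Y,Z]).as_quat()
def stroke_steps(xy,zs,fmax):
    for z in zs:
        arm.line_to([*xy,z],velocity=.03); f=arm.get_ft_force()
        print(round(z,4),np.round(arm.get_tool_pos(),4),np.round(f,1),round(arm.get_time(),2))
        if f[2]>fmax: break
E
python3 - <<'E'
from h import *
arm.move_gripper(0.0)
arm.movep([*TR,.16],Q); arm.line_to([*TR,.121],velocity=.1)
print(arm.get_time())
stroke_steps(TR,np.arange(.117,.0895,-.0025),24)
E
```

```text
3.1583
0.117 [0.4971 0.3711 0.1173] [ 0.  -0.7 -0.1] 3.44
0.1145 [0.4976 0.3715 0.1152] [0.4 0.5 2.8] 3.69
0.112 [0.4974 0.3721 0.1127] [-0.   1.5  4.6] 3.94
0.1095 [0.4973 0.3726 0.1102] [-0.   2.7  5.1] 4.19
0.107 [0.4972 0.373  0.1078] [-0.7  3.1  5.6] 4.44
0.1045 [0.4971 0.3733 0.1054] [-0.1  2.3  4.9] 4.69
0.102 [0.497  0.3737 0.1029] [0.5 3.7 5. ] 4.94
0.0995 [0.497  0.3741 0.1007] [-0.8  3.7  5.9] 5.19
0.097 [0.4969 0.3743 0.0985] [-1.3  4.4  8. ] 5.44
0.0945 [0.4969 0.3745 0.0961] [-1.6  4.9  8.5] 5.69
0.092 [0.4969 0.3747 0.0938] [-1.5  4.5  8.9] 5.94
0.0895 [0.4968 0.3747 0.0918] [-2.2  3.8 12.1] 6.19
```

```bash
python3 - <<'E'
from h import *
def show(): print(np.round(arm.get_tool_pos(),4),np.round(arm.get_ft_force(),1),round(arm.get_time(),2))
arm.line_to([*TR,.0885],velocity=.03); show()
for i in range(4):
    arm.line_to([*TR,.120],velocity=.06); arm.pause(.3)
    arm.line_to([*TR,.0935],velocity=.05); arm.line_to([*TR,.0875],velocity=.03); arm.pause(.2); show()
arm.line_to([*TR,.125],velocity=.06); arm.line_to([*TR,.18],velocity=.15)
a=imaging.snapshot("side")[210:330,220:400]; b=imaging.snapshot("top")[140:260,270:450]
cv2.imwrite("pics/after.png",cv2.resize(np.hstack([a,b]),(795,265),interpolation=cv2.INTER_CUBIC)); show()
E
```

```text
[0.4969 0.3748 0.0916] [-3.6  3.7 15.2] 6.44
[0.4969 0.375  0.0915] [-4.5  1.2 18.9] 8.65
[0.4969 0.375  0.0915] [-5.7  2.1 19.6] 10.88
[0.4969 0.375  0.0915] [-5.1  1.9 19.7] 13.1
[0.4974 0.3734 0.0916] [-5.6  0.4 22.4] 15.32
[0.496  0.3704 0.1784] [-0.4  0.3  0.4] 16.72
```

View pics/after.png

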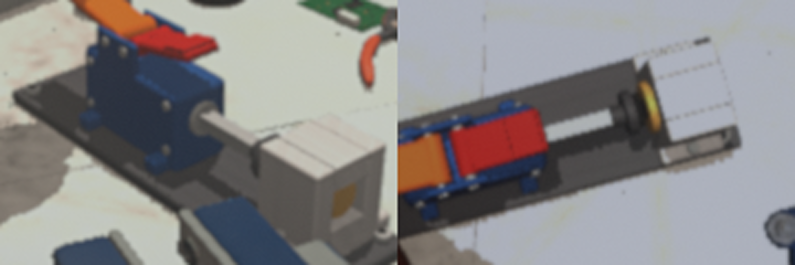

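All strokes reached the stop (z ≈ 0.0915). The jaw is out and the bushing flange sits close to the block (crop ≈ 650,105). The raised release pad's centre is at top ≈ (327,201), which matches the estimate. Next is the release lever.

```bash
python3 - <<'E'
from h import *
P=np.array([.530,.2355])
arm.line_to([*P,.16],velocity=.12); arm.line_to([*P,.113],velocity=.1)
stroke_steps(P,[.110,.107,.104,.101,.098,.0955,.0935,.092],22)
arm.pause(2.2); print(np.round(arm.get_tool_pos(),4),np.round(arm.get_ft_force(),1),arm.get_time())
a=imaging.snapshot("side")[190:330,220:400]; b=imaging.snapshot("top")[120:260,270:450]
cv2.imwrite("pics/rel.png",cv2.resize(np.hstack([a,b]),(795,309),interpolation=cv2.INTER_CUBIC))
E
```

```text
0.11 [0.5302 0.2356 0.1104] [ 0.4 -0.1 -0.5] 18.91
0.107 [0.5308 0.2354 0.1076] [ 0.4 -0.   3.1] 19.16
0.104 [0.531  0.2347 0.1045] [ 0.8 -1.7  4.5] 19.41
0.101 [0.5309 0.2349 0.1014] [ 1.9 -2.7  5.8] 19.66
0.098 [0.531  0.2347 0.0987] [ 1.6 -3.1  6.2] 19.91
0.0955 [0.5312 0.2344 0.097 ] [ 0.4 -4.7 10.5] 20.16
0.0935 [0.5313 0.2344 0.0967] [-1.6 -5.8 20.5] 20.41
0.092 [0.5314 0.2344 0.0965] [-3.6 -6.2 27.8] 20.66
[0.5314 0.2344 0.0966] [-3.7 -5.4 26.8] 22.8583
```

View pics/rel.png

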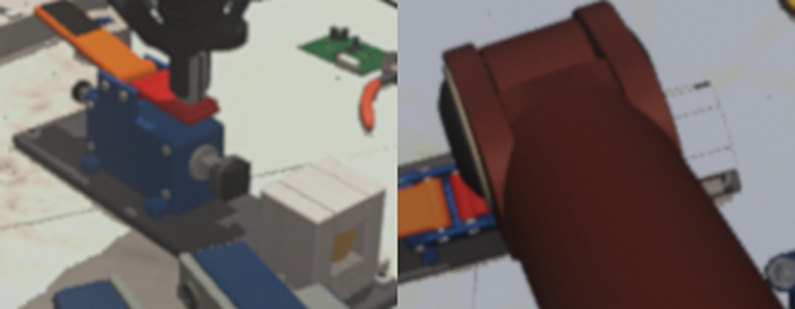

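The side view shows the lever at its stop and the jaw fully back (≈ 235,175), with the bushing left in the block. I'll let go and check.

```bash
python3 - <<'E'
from h import *
arm.line_to([.530,.2355,.125],velocity=.06); arm.line_to([.50,.36,.24],velocity=.15);arm.line_to([.33,.52,.26],velocity=.2)
a=imaging.snapshot("side")[190:330,220:400]; b=imaging.snapshot("top")[120:260,270:450]
cv2.imwrite("pics/end.png",cv2.resize(np.hstack([a,b]),(795,309),interpolation=cv2.INTER_CUBIC));print(arm.get_time(),arm.get_ft_force())
E
```

```text
26.3833 [ 0.36899936  0.06588315 -0.46457543]
```

View pics/end.png

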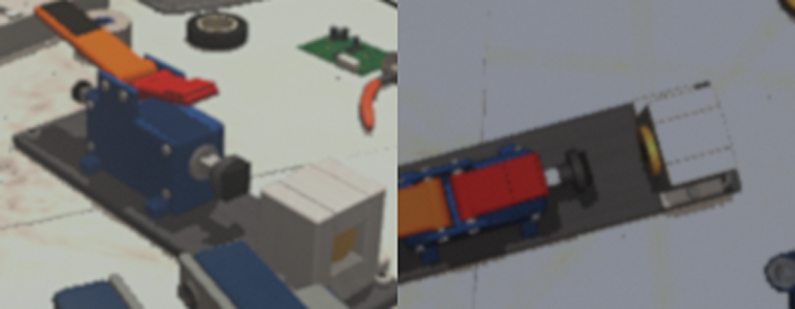

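The jaw is back (top crop ≈ 575,172), the bushing flange is against the block (≈ 650,148), and the lever and trigger are up with the arm clear.

```bash
python3 -c "
from station import finish_job
print(finish_job())"
```

```text
the job is handed in; nothing more can be done
None
```

The job is handed in at about 26 s: five full trigger strokes pressed the bushing home by the camera views (its depth could not be read directly), then I held the release lever down until the jaw was fully back, let go and moved the arm clear.

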